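Scan a photograph on the archive's flatbed

ROBOT

A 6-joint arm with a two-finger parallel gripper is mounted at the origin on the work surface. World frame = base frame: x ahead of the robot, y to its left, z up, the work surface at z = 0. Lengths are in mm, angles in rad, forces in N, time in s.
With the tool pointing down it reaches from about 275 to 750 mm from the base axis. Payload 10.2 kg.
Tool frame: the origin (TCP) lies midway between the tips of the shut fingers; the grasp point (between the pads) lies grip_depth behind it (grip_depth is the distance from the TCP to the grasp point, in mm); z points along the fingers, y is the line along which they close (so a half turn about z gives the same grasp; the last joint's range is limited). The gripper opens to 85 mm and grips with 20 to 120 N. Pads are 22 mm wide; open, the fingers measure 114 mm over their backs; the gripper's body (76 mm by 85 mm) begins 54 mm behind the grasp point. The pads swing forward as they close: fully open they stand 13 mm farther back than shut.
Start: joints at [0.944, 0.313, 1.498, -0, 1.331, -0.223], TCP at [206.294, 482.777, 231.294] pointing down, gripper open.
Joint ranges: [-2.94, 2.94], [-0.97, 2.17], [0.19, 2.56], [-1.23, 4.37], [0.02, 3.11], [-2.88, 2.88]. Speed limits (rad/s): [2.39, 2.39, 3.01, 3.14, 3.14, 3.14].

INTERFACE

Orientations are given as a unit quaternion [w, x, y, z].
In Python, from rig import * gives the robot as it stands.
- The arm moves only by the tool servo_tool, never from a script. Its argument "commands" is a list of rows, each a list of 3 entries, a list of its own where there are three numbers: the gripper command: -1 is fully open, 1 is shut, values between are in proportion, then the shift along the tool's x, y, z in m, then the turn, a rotation vector about the tool's x, y, z in units of 6 degrees (1.0 is 6 degrees). In form: [[grip, [dx, dy, dz], [ax, ay, az]], ...]. A call has 1 to 10 rows; each row shifts and turns the commanded pose from where the row before left it, along the tool's axes as they then stand; what a row does not reach is not made up. A row lasts 1/12 s, in which the tool goes at most 41.7 mm and 7.16 degrees, less where a joint would pass 70% of its speed; a pose out of reach is approached as far as the arm can. A call is refused whole if a number of a shift passes 0.0417 or a number of a turn 1, either way. A call with a gripper value outside its range is refused whole. The fingers move at their own pace and stop on an object; "squeeze" is the grip in N (left out, the last holds). Time passes only in rows, so rows that do not move let the fingers close. It gives the time, the measured TCP pose, the force, the opening and the grip force at its end, in the units of the state.
- sense(): the state, without advancing time (a new reading comes with each control period).
- capture(name): name is "scene" or "top" or "wrist"; returns a dict with "pixels" (384x512x3 uint8, red, green, blue), "z_map" (384x512 float32, mm along the optical axis (not along the pixel's ray), 0 where there is no reading), "fx", "fy", "cx", "cy" (pixels), "rvec" (rotation vector, rad) and "tvec" (3), from world to camera coordinates, as OpenCV has them; the wrist camera has in their place "T_tool_cam" (4x4, takes a point from camera to tool coordinates, whose origin is the TCP and whose axes are the flange's). Camera axes: x right, y down, z forward; pixel columns grow to the right and rows downward; lengths in mm; the calibration is good to about 2 mm. A picture is of the moment at which its call begins: read the wrist's pose just before it.
- finish_job(): hands the job in; it is judged then, once.
The state is a dict: "time_s": time; "joints": joint angles; "dq": joint speeds; "tau": joint torques, N m; "eef_pos": TCP position; "ee_rot": TCP orientation; "force": force on the tool from outside, world axes, zero at the start; "wrist_torque": the same for the moment, N m; "grip_width": opening from 0.0 (shut) to 1.0 (fully open); "grip_force": force on a finger pad.
Only numpy, scipy, OpenCV 4.12 (cv2) and the standard library are available. Lean on these libraries where they do the work, as an engineer would, in place of code of your own. Each camera call takes 0.05 s, during which the arm holds its last target. There are 200 camera calls.

TASK

A photograph lies face down on the flatbed scanner, whose lid is half open. Push the lid fully shut with the fingers, without slamming it; then switch the scanner on by pressing down the raised left half of the power rocker so that it tips over (the scanner calibrates as it powers up, so the lid must be shut first); then press the large round start key right down and let it come up again. Leave the three small keys unpressed, and lift or shift nothing that lies on the panel or the desk.

Things in the scene. Friction and masses are not known exactly. Their poses are not given: they have to be found in the camera images.
- scanner: Flatbed scanner, fixed, 300 mm deep (x) by 430 wide (y). Origin under its centre on the table; x from its near to its far edge, y left, z up. Black control panel along the near edge, x = -148 to -80 mm, top 60 mm above the table. On it in one row at x = -118 mm: power rocker (y = 165), three small oblong keys (y = 0, -42, -84), round start key (y = -150). Place and heading differ each time.
- lid (a joint): Lid angle in rad: 0 shut, larger more open; starts at 0.40 to 0.75. White plate with a grey top, 424 mm wide, 228 from hinge to free edge, 0.5 kg, hinged along the scanner's far edge, so its free edge rises on the robot's side. A stiff hinge holds it at any angle; about 1 to 4 N down near the free edge moves it.
- lid_hinge (a point): Middle of the lid's hinge line (along the scanner's y), 63 mm above the table, in the plane of the lid's underside. Its x points from free edge to hinge, its z out of the lid's upper face, both turning with the lid. The upper face lies 24 mm along that z.
- lid_edge (a point): Middle of the lid's free edge, on its upper face; moves with the lid. 85 mm above the table when shut.
- rocker (a joint): Tilt of the power rocker in rad: -0.18 off (as it starts, left half standing up), +0.18 on (left half down). It stays where it is left, so press it right over; about 3 N on the raised end does it.
- rocker_raised (a point): On top of the rocker's left (scanner +y) half, 13 mm left of its pivot: the half that stands up at the start and is to be pressed. Grey rocker 24 by 33 mm (33 along y) in a dark bezel at the panel's left end. Raised, this point is 8.5 mm above the panel (the very end 10); pressed home it has sunk 4.5 mm and the half lies level, 4 mm above the panel.
- start_key (a joint): Travel of the round start key in m: 0 up, 0.004 fully down. It springs back; fully down takes about 4 N.
- start_key_top (a point): Centre of the top of the start key, the only round key: grey, 28 mm across, standing 6.5 mm above the panel near its right end.
- key_left (a joint): Travel of the left small key in m, 0 up, 0.004 down; not to be pressed.
- key_middle (a joint): Travel of the middle small key in m, 0 up, 0.004 down; not to be pressed.
- key_right (a joint): Travel of the right small key in m, 0 up, 0.004 down; not to be pressed. The three small keys are grey oblongs 13 by 21 mm (21 along the panel), 6.5 mm proud, 42 mm apart; the right one's centre is 66 mm from the start key's.
- loupe: Bystander: steel magnifying loupe with a dark lens, 36 mm across and 34 mm high, standing on the panel beside the rocker. Origin at the centre of its underside, as for all bystanders.
- eraser: Bystander: eraser in a card sleeve, 18 by 42 by 12 mm, lying on the panel between the loupe and the small keys.
- pencil: Bystander: pencil, 180 mm long and 7 mm thick, on the table before the scanner.
- weight: Bystander: brass paperweight bar, 36 by 100 mm, 40 mm high with its stud, on the table beside the scanner.
- glue: Bystander: glue stick standing upright, 26 mm across, 90 mm high, on the table beside the scanner.
- clipbox: Bystander: small box of paper clips, 47 by 67 by 25 mm, on the table beside the scanner.
- stamp: Bystander: wooden hand stamp, foot 30 by 62 mm, 64 mm high, on the table beside the scanner.

How it is judged:
By the outcome, as a careful person would: the job done as asked, in the order asked, and still so for the second after the job is handed in, with the robot touching nothing.
It also fails if it takes over 50 s, if anything falls off the work surface, if the arm or the gripper's body presses on something with over 40 N, if the wrist force passes 120 N, or if a joint passes its speed limit or range.

## Working session

There is one attempt and no reset: what is moved stays moved. The work goes in short steps, Python scripts to look and compute and a tool call to move; the robot and the scene stay as the last step left them, time stands still between calls to the robot, and variables do not carry over. Pictures are saved under pics/ and viewed, at most 10 in all, crops included, and the job is handed in when it is done.

Besides the shell and the picture viewer there is one more tool, called after "Call:" by a JSON object that holds its "method" and its "body". servo_tool: Moves the arm, as the interface text tells. Its arguments: {"type":"object","properties":{"commands":{"type":"array"},"squeeze":{"type":"number"}},"required":["commands"]}

```bash
mkdir -p pics; cat > h.py <<'E'
from rig import *
import numpy as np, cv2
def save(c,n): cv2.imwrite(f'pics/{n}.png',c['pixels'][:,:,::-1])
def world(c,u,v,z=None):
    R=cv2.Rodrigues(np.array(c['rvec'],float))[0];t=np.array(c['tvec'],float).ravel()
    d=R.T@np.array([(u-c['cx'])/c['fx'],(v-c['cy'])/c['fy'],1.]);o=-R.T@t
    s=(z-o[2])/d[2] if z is not None else c['z_map'][int(v),int(u)]
    return o+s*d
E
python3 - <<'E'
from h import *
s=sense();print(s['eef_pos'],s['ee_rot'],s['force'],s['time_s'])
import pickle
d={n:capture(n) for n in('scene','top')}
pickle.dump(d,open('c.pkl','wb'))
cv2.imwrite('pics/a.png',cv2.resize(d['top']['pixels'][:,:,::-1],(800,600)))
save(d['scene'],'b')
E
```

```text
[206.1497059  482.56353082 230.73521774] [-2.54690332e-04  2.00543685e-01  9.79684552e-01 -5.86346213e-04] [-0.09167489  0.30683817  0.98201807] 0.0
```

View pics/a.png

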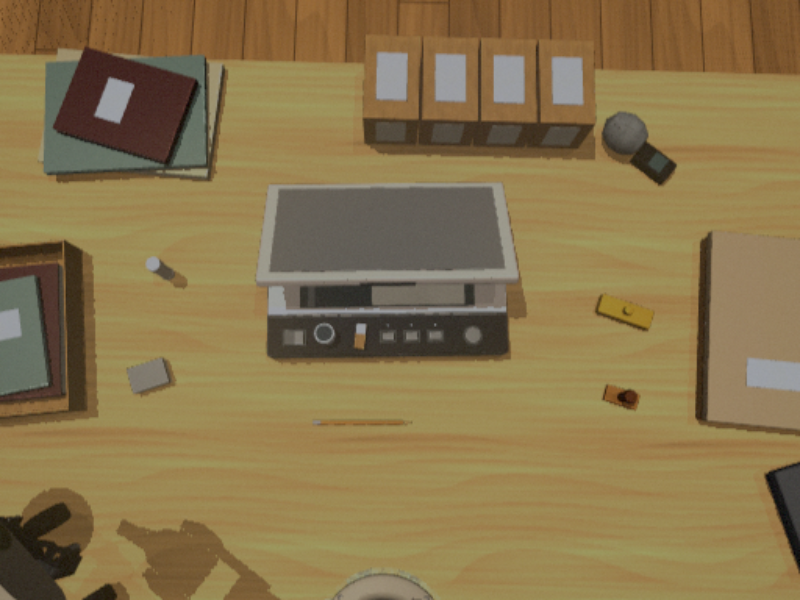

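View pics/b.png

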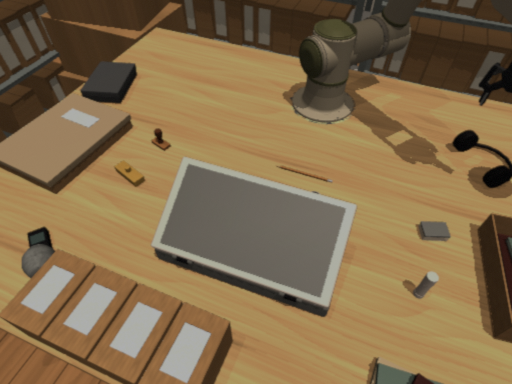

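The top view shows the rocker at about (293,337), the start key at (473,335), the loupe at (324,334) and the small keys at x = 388–435. The lid's free edge is at v≈275, from u=258 to 518. The scene view shows the lid's grey top and no extra obstacles.

```bash
python3 - <<'E'
from h import *
import pickle
np.set_printoptions(precision=1,suppress=True)
c=pickle.load(open('c.pkl','rb'))['top'];k=.64
p=c['pixels'];g=cv2.cvtColor(p,cv2.COLOR_RGB2GRAY)
for n,u,v,z in [('rock',293,337,66),('start',473,335,66.5),('kL',388,336,66.5),('kM',411,336,66.5),('kR',435,335,66.5),('loupe',324,334,94),('panelNL',268,356,60),('panelNR',508,355,60)]:
    print(n,world(c,u*k,v*k,z),world(c,u*k,v*k))
for u,v in [(300,274),(388,274),(475,274),(300,200),(388,200),(475,200),(388,278),(388,281)]:
    print('lid',u,v,world(c,u*k,v*k))
# refined: start key / small key blobs
x0,y0,x1,y1=170,198,328,230
m=(cv2.resize(g[y0:y1,x0:x1],None,fx=4,fy=4,interpolation=cv2.INTER_CUBIC)>75).astype(np.uint8)
n,_,st,ce=cv2.connectedComponentsWithStats(m)
for i in range(1,n):
    if st[i,4]>150:
        u,v=(ce[i]+.5)/4-.5+[x0,y0];print(st[i]/4,(u,v),world(c,u,v,66.5))
cv2.imwrite('pics/c.png',cv2.resize(p[190:235,165:335,::-1],None,fx=4.7,fy=4.7,interpolation=cv2.INTER_CUBIC))
E
```

```text
rock [518.5 167.9  66. ] [518.6 168.   65.3]
start [ 528.4 -148.    66.5] [ 528.5 -148.1   65.6]
kL [523.6   1.5  66.5] [523.2   1.5  70.1]
kM [524.4 -38.9  66.5] [524.3 -38.9  67.2]
kR [527.  -81.1  66.5] [526.4 -80.7  71.9]
loupe [521.6 111.4  94. ] [521.5 111.4  94.8]
panelNL [484.9 211.   60. ] [485.9 213.   48.1]
panelNR [ 494.9 -210.6   60. ] [ 500.8 -221.8   -3.2]
lid 300 274 [605.9 144.7 190.7]
lid 388 274 [608.4   4.1 193.5]
lid 475 274 [ 612.3 -135.6  189.1]
lid 300 200 [753.9 159.9 110.4]
lid 388 200 [756.7   6.5 112.9]
lid 475 200 [ 760.2 -145.6  113.2]
lid 388 278 [602.6   4.  189.7]
lid 388 281 [598.4   3.9 186.2]
[   0.     0.   158.    32.  3645.8] (np.float64(250.32389597476515), np.float64(207.66545806761297)) [544.1  -3.6  66.5]
[ 30.5   8.2  14.   14.  360.8] (np.float64(207.113218988219), np.float64(213.01879764379765)) [526.9 114.6  66.5]
[ 56.5   8.8   8.2  17.  444.5] (np.float64(230.0943475815523), np.float64(214.39932508436445)) [524.4  51.5  66.5]
[127.5  10.8  10.8  11.2 366.5] (np.float64(302.2179399727149), np.float64(213.91660982264665)) [ 529.7 -146.6   66.5]
[ 11.   12.8  13.2  10.5 504.8] (np.float64(187.244985141159), np.float64(215.51553987122338)) [518.9 168.6  66.5]
[ 74.5  13.8   8.2   6.8 174.5] (np.float64(248.19126074498567), np.float64(214.66797994269342)) [524.6   1.9  66.5]
[ 89.2  13.8   9.5   6.8 202. ] (np.float64(263.1089108910891), np.float64(214.57085396039605)) [525.7 -39.1  66.5]
[104.2  13.8   9.2   6.5 216.5] (np.float64(278.31986143187066), np.float64(214.26327944572748)) [527.4 -80.8  66.5]
```

View pics/c.png

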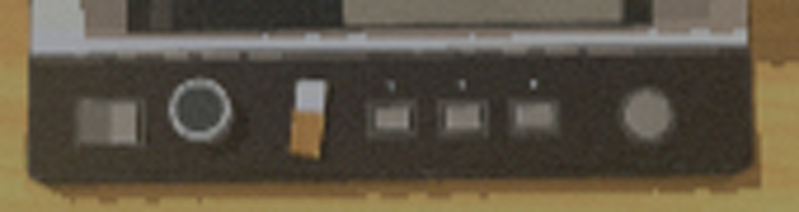

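The crop shows the rocker's left half darker (raised) at the panel's left end, then the loupe, the eraser, three oblong keys and the round key. The fit gives yaw ≈ 0.034 rad, the scanner's centre at about (642, 7), the hinge at x≈790 and the lid at about 0.50 rad. I'll shut the fingers, align the tool with the world and go above the lid.

Call:
{"method": "servo_tool", "body": {"commands": [[1, [0, 0, -0.01], [0, 0, -1]], [1, [0, 0, -0.01], [0, 0, -1]], [1, [0, 0, -0.01], [0, 0, -1]], [1, [0, 0, 0], [0, 0, -0.85]], [1, [-0.024, -0.029, 0], [0, 0, 0]], [1, [-0.024, -0.029, 0], [0, 0, 0]], [1, [-0.024, -0.029, 0], [0, 0, 0]], [1, [-0.024, -0.029, 0], [0, 0, 0]], [1, [-0.024, -0.029, 0], [0, 0, 0]], [1, [-0.024, -0.029, 0], [0, 0, 0]]], "squeeze": 20}}

```text
time_s: 0.93
eef_pos: [350.8, 307.1, 261.1]
ee_rot: [-0.0, 0.0, 1.0, -0.0]
force: [1.2, -0.2, 0.3]
grip_width: 0.003
grip_force: 0.0
```

Call:
{"method": "servo_tool", "body": {"commands": [[1, [-0.024, -0.029, 0], [0, 0, 0]], [1, [-0.024, -0.029, 0], [0, 0, 0]], [1, [-0.024, -0.029, 0], [0, 0, 0]], [1, [-0.024, -0.029, 0], [0, 0, 0]], [1, [-0.024, -0.029, 0], [0, 0, 0]], [1, [-0.024, -0.029, 0], [0, 0, 0]], [1, [-0.024, -0.029, 0], [0, 0, 0]], [1, [-0.024, -0.029, 0], [0, 0, 0]], [1, [0, 0, 0], [0, 0, 0]], [1, [0, 0, 0], [0, 0, 0]]]}}

```text
time_s: 1.77
eef_pos: [542.5, 75.3, 260.4]
ee_rot: [-0.001, 0.002, 1.0, 0.0]
force: [-0.2, 0.5, -1.5]
grip_width: -0.001
grip_force: 0.0
```

Call:
{"method": "servo_tool", "body": {"commands": [[1, [-0.02, -0.017, 0], [0, 0, 0]], [1, [-0.02, -0.017, 0], [0, 0, 0]], [1, [-0.02, -0.017, 0], [0, 0, 0]], [1, [-0.02, -0.017, 0], [0, 0, 0]], [1, [0, 0, 0.02], [0, 0, 0]], [1, [0, 0, 0.02], [0, 0, 0]], [1, [0, 0, 0.015], [0, 0, 0]], [1, [0, 0, 0.008], [0, 0, 0]], [1, [0, 0, 0], [0, 0, 0]], [1, [0, 0, 0], [0, 0, 0]]]}}

```text
time_s: 2.6
eef_pos: [621.9, 9.2, 199.0]
ee_rot: [0.0, -0.0, 1.0, -0.0]
force: [0.1, -0.2, 0.2]
grip_width: 0.001
grip_force: 0.0
```

Call:
{"method": "servo_tool", "body": {"commands": [[1, [0, 0, 0.004], [0, 0, 0]], [1, [0, 0, 0.004], [0, 0, 0]], [1, [0, 0, 0.004], [0, 0, 0]], [1, [0.002, 0, 0.004], [0, 0, 0]], [1, [0.002, 0, 0.004], [0, 0, 0]], [1, [0.002, 0, 0.004], [0, 0, 0]], [1, [0.002, 0, 0.004], [0, 0, 0]], [1, [0.002, 0, 0.004], [0, 0, 0]], [1, [0.002, 0, 0.004], [0, 0, 0]], [1, [0.002, 0, 0.004], [0, 0, 0]]]}}

```text
time_s: 3.43
eef_pos: [607.8, 8.5, 157.9]
ee_rot: [-0.0, 0.0, 1.0, -0.0]
force: [-0.9, -0.8, 1.6]
grip_width: 0.002
grip_force: 0.8
```

Call:
{"method": "servo_tool", "body": {"commands": [[1, [0.002, 0, 0.004], [0, 0, 0]], [1, [0.002, 0, 0.004], [0, 0, 0]], [1, [0.002, 0, 0.004], [0, 0, 0]], [1, [0.002, 0, 0.004], [0, 0, 0]], [1, [0.001, 0, 0.004], [0, 0, 0]], [1, [0.001, 0, 0.004], [0, 0, 0]], [1, [0.001, 0, 0.004], [0, 0, 0]], [1, [0.001, 0, 0.004], [0, 0, 0]], [1, [0.001, 0, 0.004], [0, 0, 0]], [1, [0.001, 0, 0.004], [0, 0, 0]]]}}

```text
time_s: 4.27
eef_pos: [593.8, 8.6, 117.8]
ee_rot: [-0.0, 0.0, 1.0, 0.0]
force: [-1.5, 0.3, 2.3]
grip_width: 0.0
grip_force: 0.7
```

Call:
{"method": "servo_tool", "body": {"commands": [[1, [0.001, 0, 0.003], [0, 0, 0]], [1, [0.001, 0, 0.003], [0, 0, 0]], [1, [0.001, 0, 0.003], [0, 0, 0]], [1, [0.001, 0, 0.003], [0, 0, 0]], [1, [0.001, 0, 0.003], [0, 0, 0]], [1, [0, 0, 0.003], [0, 0, 0]], [1, [0, 0, 0.002], [0, 0, 0]], [1, [0, 0, 0.002], [0, 0, 0]], [1, [0, 0, 0.002], [0, 0, 0]], [1, [0, 0, 0], [0, 0, 0]]]}}

```text
time_s: 5.1
eef_pos: [588.8, 8.6, 93.8]
ee_rot: [-0.0, 0.0, 1.0, 0.0]
force: [-0.3, -0.3, -0.3]
grip_width: -0.001
grip_force: 0.0
```

Call:
{"method": "servo_tool", "body": {"commands": [[1, [0, 0, 0.001], [0, 0, 0]], [1, [0, 0, 0.001], [0, 0, 0]], [1, [0, 0, 0.001], [0, 0, 0]], [1, [0, 0, 0.001], [0, 0, 0]], [1, [0, 0, 0.001], [0, 0, 0]], [1, [0, 0, 0.001], [0, 0, 0]], [1, [0, 0, 0.001], [0, 0, 0]]]}}

```text
time_s: 5.68
eef_pos: [589.0, 8.6, 87.2]
ee_rot: [-0.0, 0.0, 1.0, -0.0]
force: [-0.8, -0.2, 1.2]
grip_width: -0.004
grip_force: 0.6
```

Call:
{"method": "servo_tool", "body": {"commands": [[1, [0, 0, 0.001], [0, 0, 0]], [1, [0, 0, 0.001], [0, 0, 0]], [1, [0, 0, 0], [0, 0, 0]]]}}

```text
time_s: 5.93
eef_pos: [589.1, 8.5, 85.2]
ee_rot: [0.0, 0.0, 1.0, 0.0]
force: [-0.3, 0.4, -0.3]
grip_width: 0.001
grip_force: 0.0
```

Call:
{"method": "servo_tool", "body": {"commands": [[1, [0, 0, 0.001], [0, 0, 0]], [1, [0, 0, 0.001], [0, 0, 0]]]}}

```text
time_s: 6.1
eef_pos: [589.2, 8.5, 84.9]
ee_rot: [0.0, 0.0, 1.0, -0.0]
force: [-9.2, 1.0, 23.6]
grip_width: -0.002
grip_force: 11.3
```

The lid came to a stop at z≈85, so it is shut. Next I'll lift and go over the rocker.

Call:
{"method": "servo_tool", "body": {"commands": [[1, [0, 0, -0.006], [0, 0, 0]], [1, [0, 0, -0.02], [0, 0, 0]], [1, [0, 0, -0.035], [0, 0, 0]], [1, [0.014, 0.035, 0], [0, 0, 0]], [1, [0.014, 0.035, 0], [0, 0, 0]], [1, [0.014, 0.035, 0], [0, 0, 0]], [1, [0.014, 0.035, 0], [0, 0, 0]], [1, [0.014, 0.034, 0], [0, 0, 0]], [1, [0, 0, 0], [0, 0, 0]], [1, [0, 0, 0], [0, 0, 0]]]}}

```text
time_s: 6.93
eef_pos: [518.6, 184.0, 144.4]
ee_rot: [0.0, -0.001, 1.0, 0.0]
force: [0.8, 0.4, -0.4]
grip_width: 0.0
grip_force: 0.0
```

```bash
python3 - <<'E'
from h import *
from scipy.spatial.transform import Rotation as Ro
np.set_printoptions(precision=1,suppress=True)
s=sense();c=capture('wrist');t=capture('top')
print(s['eef_pos'],s['force'])
im=np.hstack([c['pixels'][:,:,::-1][:, :], ]);save(c,'w1')
for u,v in [(300,240),(388,210),(388,240),(475,240),(388,200),(300,200)]: print('lid',world(t,u*.64,v*.64))
np.save('w.npy',c['z_map']);import pickle;pickle.dump((s,c),open('w.pkl','wb'))
E
```

```text
[518.6 184.  144.4] [ 0.8  0.4 -0.4]
lid [688.1 160.   87.3]
lid [746.1   6.1  88.5]
lid [691.7   5.   86.9]
lid [ 694.2 -148.5   90.3]
lid [765.    6.4  87. ]
lid [761.  162.8  88. ]
```

View pics/w1.png

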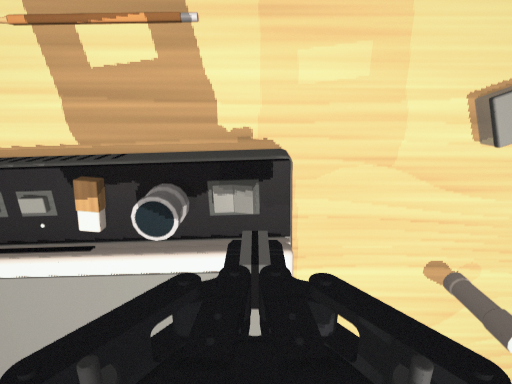

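The lid is level at z≈87–88. The wrist view shows the rocker spanning about (213–259, 182–214), the loupe at (160,212) and the fingertips at (255,235).

```bash
python3 - <<'E'
from h import *
import pickle
from scipy.spatial.transform import Rotation as Ro
np.set_printoptions(precision=1,suppress=True)
s,c=pickle.load(open('w.pkl','rb'))
q=s['ee_rot'];R=Ro.from_quat([q[1],q[2],q[3],q[0]]).as_matrix();T=np.array(c['T_tool_cam'])
def w(u,v,z):
    d=R@T[:3,:3]@np.array([(u-c['cx'])/c['fx'],(v-c['cy'])/c['fy'],1]);o=R@T[:3,3]+np.array(s['eef_pos'])
    return o+d*(z-o[2])/d[2]
g=cv2.cvtColor(c['pixels'],cv2.COLOR_RGB2GRAY)
m=(g[178:218,206:264]>85).astype(np.uint8);n,_,st,ce=cv2.connectedComponentsWithStats(m)
i=1+st[1:,4].argmax();x,y,ww,h,_=st[i];x+=206;y+=178;print(x,y,ww,h)
print('right end',w(x,y+h/2,62),'left end',w(x+ww,y+h/2,69),'centre',w(x+ww/2,y+h/2,65),'loupe?',w(155,218,94))
E
```

```text
208 183 52 33
right end [519.8 144.   62. ] left end [517.3 186.9  69. ] centre [518.7 165.7  65. ] loupe? [523.1 110.4  94. ]
```

Call:
{"method": "servo_tool", "body": {"commands": [[1, [0, -0.001, 0.025], [0, 0, 0]], [1, [0, 0, 0.025], [0, 0, 0]], [1, [0, 0, 0.015], [0, 0, 0]], [1, [0, 0, 0.003], [0, 0, 0]], [1, [0, 0, 0.002], [0, 0, 0]], [1, [0, 0, 0.002], [0, 0, 0]], [1, [0, 0, 0.002], [0, 0, 0]], [1, [0, 0, 0.001], [0, 0, 0]], [1, [0, 0, 0.001], [0, 0, 0]], [1, [0, 0, 0], [0, 0, 0]]]}}

```text
time_s: 7.87
eef_pos: [519.6, 181.7, 68.9]
ee_rot: [0.001, 0.0, 1.0, 0.0]
force: [0.5, 1.1, 2.7]
grip_width: -0.001
grip_force: 0.9
```

Call:
{"method": "servo_tool", "body": {"commands": [[1, [0, 0, 0.001], [0, 0, 0]], [1, [0, 0, 0.001], [0, 0, 0]], [1, [0, 0, 0.001], [0, 0, 0]], [1, [0, 0, 0.001], [0, 0, 0]]]}}

```text
time_s: 8.2
eef_pos: [519.2, 181.7, 64.3]
ee_rot: [0.0, 0.0, 1.0, 0.0]
force: [1.6, 2.1, 3.2]
grip_width: -0.002
grip_force: 1.3
```

Call:
{"method": "servo_tool", "body": {"commands": [[1, [0, 0, 0.001], [0, 0, 0]]]}}

```text
time_s: 8.28
eef_pos: [519.3, 181.7, 63.8]
ee_rot: [0.0, 0.0, 1.0, 0.0]
force: [-4.7, 0.8, 17.3]
grip_width: -0.002
grip_force: 8.8
```

Call:
{"method": "servo_tool", "body": {"commands": [[1, [0, 0, -0.01], [0, 0, 0]], [1, [0, 0, -0.03], [0, 0, 0]], [1, [0, 0, -0.03], [0, 0, 0]], [1, [0, 0, 0], [0, 0, 0]], [1, [-0.001, -0.033, 0], [0, 0, 0]], [1, [-0.001, -0.033, 0], [0, 0, 0]], [1, [-0.001, -0.033, 0], [0, 0, 0]], [1, [-0.001, -0.033, 0], [0, 0, 0]], [1, [-0.001, -0.033, 0], [0, 0, 0]], [1, [-0.001, -0.033, 0], [0, 0, 0]]]}}

```text
time_s: 9.12
eef_pos: [524.4, -18.1, 133.0]
ee_rot: [-0.001, 0.0, 1.0, -0.0]
force: [-0.1, -0.3, 0.9]
grip_width: 0.003
grip_force: 0.0
```

Call:
{"method": "servo_tool", "body": {"commands": [[1, [-0.001, -0.033, 0], [0, 0, 0]], [1, [-0.001, -0.033, 0], [0, 0, 0]], [1, [-0.001, -0.033, 0], [0, 0, 0]], [1, [-0.001, -0.033, 0], [0, 0, 0]], [1, [0, 0, 0], [0, 0, 0]], [1, [0, 0, 0], [0, 0, 0]]]}}

```text
time_s: 9.62
eef_pos: [528.3, -149.8, 132.8]
ee_rot: [-0.001, 0.002, 1.0, 0.0]
force: [-0.1, -0.2, 0.1]
grip_width: -0.004
grip_force: 0.0
```

```bash
python3 - <<'E'
from h import *
from scipy.spatial.transform import Rotation as Ro
np.set_printoptions(precision=1,suppress=True)
s=sense();c=capture('wrist');t=capture('top')
print(s['eef_pos'],s['force'])
a=cv2.resize(t['pixels'][190:235,165:335,::-1],(512,136),interpolation=cv2.INTER_CUBIC)
cv2.imwrite('pics/d.png',np.vstack([c['pixels'][:,:,::-1],a]))
q=s['ee_rot'];R=Ro.from_quat([q[1],q[2],q[3],q[0]]).as_matrix();T=np.array(c['T_tool_cam'])
def w(u,v,z):
    d=R@T[:3,:3]@np.array([(u-c['cx'])/c['fx'],(v-c['cy'])/c['fy'],1]);o=R@T[:3,3]+np.array(s['eef_pos'])
    return o+d*(z-o[2])/d[2]
g=cv2.cvtColor(c['pixels'],cv2.COLOR_RGB2GRAY)
n,_,st,ce=cv2.connectedComponentsWithStats((g>85).astype(np.uint8))
for i in range(1,n):
    if 200<st[i,4]<4000 and 150<ce[i][1]<260: print(st[i],w(*ce[i],66.5))
E
```

```text
[ 528.3 -149.8  132.8] [-0.1 -0.2  0.1]
[428 183  42  27 832] [521.9  -2.1  66.5]
[375 185  40  27 841] [523.4 -43.   66.5]
[322 187  39  27 861] [525.  -84.4  66.5]
[ 236  188   44   36 1176] [ 529.  -148.5   66.5]
[492 196  20  30 413] [535.4  42.8  66.5]
```

View pics/d.png

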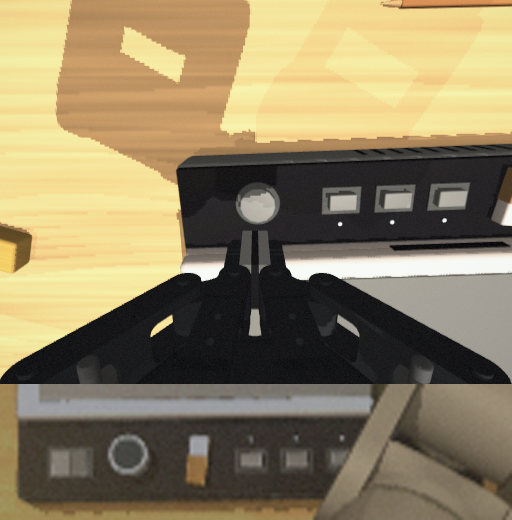

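The start key is at (258,204), 2 mm from the tool axis. The rocker's shading has changed, and the loupe and eraser haven't moved. I'll press the start key now.

Call:
{"method": "servo_tool", "body": {"commands": [[1, [0, 0.001, 0.025], [0, 0, 0]], [1, [0, 0, 0.025], [0, 0, 0]], [1, [0, 0, 0.01], [0, 0, 0]], [1, [0, 0, 0.002], [0, 0, 0]], [1, [0, 0, 0.002], [0, 0, 0]], [1, [0, 0, 0.002], [0, 0, 0]], [1, [0, 0, 0.001], [0, 0, 0]], [1, [0, 0, 0.001], [0, 0, 0]], [1, [0, 0, 0.001], [0, 0, 0]]]}}

```text
time_s: 10.47
eef_pos: [529.3, -147.5, 65.0]
ee_rot: [0.001, 0.0, 1.0, -0.0]
force: [0.2, 0.6, 1.7]
grip_width: 0.004
grip_force: 1.1
```

Call:
{"method": "servo_tool", "body": {"commands": [[1, [0, 0, 0.001], [0, 0, 0]]]}}

```text
time_s: 10.55
eef_pos: [529.3, -147.5, 63.9]
ee_rot: [0.001, 0.0, 1.0, -0.0]
force: [1.0, 1.0, 2.7]
grip_width: 0.003
grip_force: 1.5
```

Call:
{"method": "servo_tool", "body": {"commands": [[1, [0, 0, 0.001], [0, 0, 0]], [1, [0, 0, 0.001], [0, 0, 0]]]}}

```text
time_s: 10.72
eef_pos: [529.4, -147.6, 62.2]
ee_rot: [0.001, 0.0, 1.0, -0.0]
force: [-4.0, 2.4, 18.2]
grip_width: 0.003
grip_force: 9.1
```

Stopped hard at 62.2, so the key is right down. I'll release it and retreat.

Call:
{"method": "servo_tool", "body": {"commands": [[1, [0, 0, 0], [0, 0, 0]], [1, [0, 0, -0.005], [0, 0, 0]], [1, [0, 0, -0.01], [0, 0, 0]], [1, [0, 0, -0.035], [0, 0, 0]], [1, [0, 0, -0.04], [0, 0, 0]], [1, [0.04, 0, 0], [0, 0, 0]], [1, [0.04, 0, 0], [0, 0, 0]], [1, [0.04, 0, 0], [0, 0, 0]], [1, [0, 0, 0], [0, 0, 0]], [1, [0, 0, 0], [0, 0, 0]]]}}

```text
time_s: 11.55
eef_pos: [407.6, -147.3, 151.9]
ee_rot: [-0.0, 0.001, 1.0, -0.0]
force: [-0.4, 0.6, 0.4]
grip_width: -0.002
grip_force: 0.0
```

Call:
{"method": "servo_tool", "body": {"commands": [[1, [0, -0.035, 0], [0, 0, 0]], [1, [0, -0.035, 0], [0, 0, 0]], [1, [0, -0.035, 0], [0, 0, 0]], [1, [0, -0.035, 0], [0, 0, 0]], [1, [0, 0, 0], [0, 0, 0]], [1, [0, 0, 0], [0, 0, 0]]]}}

```text
time_s: 12.05
eef_pos: [409.2, -288.9, 151.1]
ee_rot: [-0.0, 0.001, 1.0, 0.0]
force: [-0.2, 1.1, -0.4]
grip_width: -0.002
grip_force: 0.0
```

```bash
python3 - <<'E'
from h import *
s=sense();t=capture('top');print(s['eef_pos'],s['force'],s['time_s'])
for u,v in [(300,240),(388,240),(475,240)]: print('lid',world(t,u*.64,v*.64))
# rocker halves heights and shading
for u in (184,186,188,190,192): print(u,t['z_map'][215,u],t['pixels'][215,u], world(t,u,215)[1:])
cv2.imwrite('pics/e.png',cv2.resize(t['pixels'][110:290,75:430,::-1],(800,406),interpolation=cv2.INTER_CUBIC))
E
```

```text
[ 409.24203018 -288.86672188  151.10332326] [-0.19287455  1.10270887 -0.36507115] 12.05
lid [687.74010691 159.79488585  88.70778997]
lid [690.95115398   4.98581197  89.73611304]
lid [ 695.58807723 -149.17151166   85.17978569]
184 1230.3853 [132 127 116] [177.72964324  65.07335646]
186 1230.7935 [132 125 116] [172.30524831  64.75623809]
188 1233.9786 [97 91 81] [167.23635373  61.67163708]
190 1229.2898 [107  99  91] [161.1558378   66.43419618]
192 1226.1307 [106 100  89] [155.30129821  69.67170714]
```

View pics/e.png

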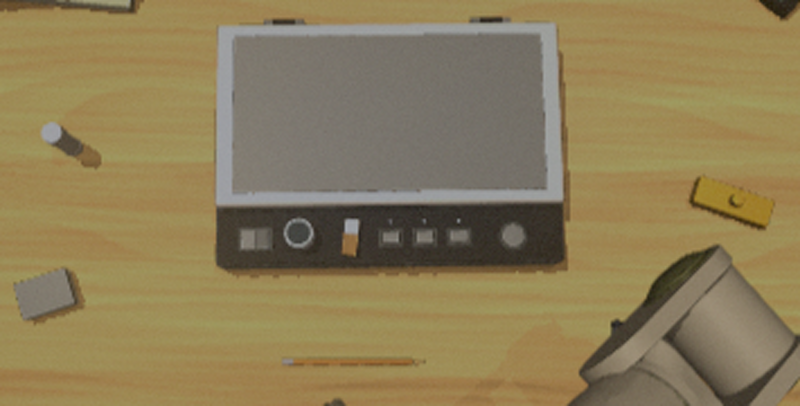

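The lid is shut flat. The rocker has tipped, with its left half level at z≈65 and its right half raised. The bystanders are where they were and the arm is clear of everything.

```bash
python3 -c "
from rig import *
print(finish_job())"
```

```text
the job is handed in; nothing more can be done
None
```

The lid is shut, the power rocker is tipped on, and the start key was pressed right down and let up, in that order; nothing else on the panel or desk looked moved, and the job was handed in at about 12 s.

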